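Third hand at the screwing jig: press a wooden foot onto the sprung pad

TASK

Put the round wooden furniture foot upright into the round pocket of the plywood screwing jig, then press it straight down onto the sprung pad with a steady push of about 10 N, which sinks the pad about half-way down its travel, so that I can drive a screw up into it from beneath. Never push the pad down to its bottom stop, and leave the other things on the table where they are. Finish while still holding that push: do not let up or let go at the end.

Things in the scene. Friction and masses are not known exactly. Their poses are not given: they have to be found in the camera images.
- foot_center (a point): Centre (half-way up) of the round foot: a plain bare-wood (light brown) cylinder, 56 mm in diameter and 40 mm high, about 75 g, standing on the table on its flat end; its z axis is the cylinder's axis, up.
- jig: The jig, fixed to the table: a plywood plate 130 x 220 mm (x, y) and 30 mm thick whose top is 100 mm above the table, on plywood side walls along its two 130 mm edges. Origin on the table under the plate's centre, z up. The round pocket is 50 mm to -y of the centre; a square pocket, 44 mm wide, 55 mm to +y, is not used. Its top is free of anything that stands up.
- pocket (a point): Centre of the mouth of the jig's round pocket, level with the plate's top (100 mm above the table). The pocket is 60 mm in diameter, slightly bevelled at the mouth, with straight walls; axes as the jig's. The sprung pad is its floor, 8 mm below the mouth when nothing presses on it. With the pad half-way down, the foot's top is 25 mm above the plate's top.
- pad (a joint): How far the round aluminium pad (56 mm across) in the round pocket is pushed down, in m: 0 at rest (pad top 8 mm below the plate's top), 0.014 at its bottom stop. Spring: it pushes up with 4 N at 0 and 0.8 N more for each mm: 10 N at 0.0075. The foot's weight alone does not move it.
- square_foot_mid (a point): Centre of a bystander: square bare-wood (light brown) foot 41 x 41 x 40 mm.
- screw_jar_mid (a point): Centre of a bystander: glass jar with steel lid, 60 mm in diameter, 70 mm high.
- tape_roll_mid (a point): Centre of a bystander: roll of paper tape lying flat, 90 mm in diameter, 24 mm high.
- mug_mid (a point): Centre of a bystander: white mug, 80 mm in diameter and 92 mm high, handle towards its +y.
- glue_bottle_mid (a point): Centre of a bystander: white glue bottle, 56 mm in diameter, 150 mm high.
- screwdriver_grip (a point): On the handle of a bystander: screwdriver lying on the table between the robot and the jig, about 0.2 m long.
Things that resemble listed ones, but are neither listed nor needed, are in the scene too. What is shaped like the part that bears foot_center but turquoise is not meant.

How it is judged (in metres and radians):
On the way:
1. the round foot has entered the round pocket, upright (horizontal distance between foot_center and pocket below 0.006 m and z of foot_center in the frame of pocket below 0.016 m and angle between foot_center's own z axis and vertical below 0.15 rad).
At the end, for the whole second after the job is handed in: The round foot stands upright (within 0.08 rad) in the round pocket (axis within 5 mm of the pocket's), the fingers press it onto the pad with 6.5 to 13.5 N (pad 3.5 to 11.5 mm down), and it stays so, at rest, for the second after the program ends (horizontal distance between foot_center and pocket below 0.005 m and angle between foot_center's own z axis and vertical below 0.08 rad and value of joint pad between 0.0035 and 0.0115 m and contact force between foot and pad between 6.5 and 13.5 N and contact force between the fingers and foot above 3 N and linear speed of foot below 0.02 m/s); the arm keeps its last pose, push and grip.
It fails at once if the pad is pushed down to its bottom stop (value of joint pad above 0.0138 m).
It fails at once if a bystander is moved by more than 30 mm (distance of any of square_foot_mid, screw_jar_mid, tape_roll_mid, mug_mid, glue_bottle_mid, screwdriver_grip from where it was at the start of the episode above 0.03 m).
It also fails if it takes over 48 s, if anything falls off the work surface, if the arm or the gripper's body presses on something with over 40 N, if the wrist force passes 120 N, or if a joint passes its speed limit or range.

ROBOT

A 6-joint arm with a two-finger parallel gripper is mounted at the origin on the work surface. World frame = base frame: x ahead of the robot, y to its left, z up, the work surface at z = 0. Lengths are in m, angles in degrees, forces in N, time in s.
With the tool pointing down it reaches from about 0.4 to 0.825 m from the base axis. Payload 7 kg.
Tool frame: the origin (TCP) lies midway between the tips of the shut fingers; the grasp point (between the pads) lies 19 mm behind it; z points along the fingers, y is the line along which they close (so a half turn about z gives the same grasp; the last joint's range is limited). The gripper opens to 88 mm and grips with 3 to 60 N. Pads are 19 mm wide; open, the fingers measure 130 mm over their backs; the gripper's body (78 mm by 193 mm) begins 47 mm behind the grasp point.
Start: joints at [-54.769, 20.546, 0.682, 0, -70.136, -16.507], TCP at [0.217, -0.639, 0.227] pointing down, gripper open.
Joint ranges: [-176.03, 176.03], [-82.01, 121.73], [-58.28, 71.71], [-173.87, 95.51], [-174.79, -0.11], [-173.66, 173.66]. Speed limits (degrees/s): [136.94, 136.94, 172.46, 180, 180, 180].

INTERFACE

Orientations are given as a 3x3 rotation matrix whose columns are the frame's x, y, z axes.
In Python, from rig import robot gives the robot as it stands. Calls block until the motion is done:
- robot.goto(position, orientation): joint-space move of the TCP to a pose.
- robot.servo_line(position, ori=None, speed=0.15): straight line of the TCP; ori=None keeps the orientation; speed is the mean speed in m/s.
- robot.movej(angles): joint-space move.
- robot.move_gripper(opening): opening from 0.0 (shut) to 1.0 (fully open); the grip force is fixed at half the most; returns when the fingers have stopped.
- robot.dwell(seconds).
- robot.ik(position, orientation): joint angles nearest the present ones, or None.
- robot.grab_frame(name): name is "scene" or "top" or "wrist"; returns (picture, depth): 420x560x3 uint8, red, green, blue; 420x560 float32, m along the optical axis (not along the pixel's ray), 0 where there is no reading.
- robot.camera_info(name): a dict with "vfov" (degrees; the focal length in pixels is half the picture's height over the tangent of half this angle, whatever the lens; pixels are square), "cx", "cy" (the principal point, pixels), "view" (4x4, takes a point from world to camera coordinates); the wrist camera has in their place "T_tool_cam" (4x4, takes a point from camera to tool coordinates, whose origin is the TCP and whose axes are the flange's). Camera axes: x right, y down, z forward; pixel columns grow to the right and rows downward; lengths in m; the calibration is good to about 2 mm. A picture is of the moment at which its call begins: read the wrist's pose just before it. camera_info takes no time and is no camera call.
A pose or a line that the arm cannot do raises robot.Unreachable and nothing moves.
- robot.job_done(): hands the job in; it is judged then, once.
Readings, each from a call of its own:
- robot.read_t(): time.
- robot.read_qpos(): joint angles.
- robot.read_qvel(): joint speeds.
- robot.read_effort(): joint torques, N m.
- robot.read_position(): TCP position.
- robot.read_tcp_rot(): TCP orientation.
- robot.read_force(): force on the tool from outside, world axes, zero at the start.
- robot.read_ft_torque(): the same for the moment, N m.
- robot.read_grip_width(): opening from 0.0 (shut) to 1.0 (fully open).
- robot.read_finger_force(): force on a finger pad.
Only numpy, scipy, OpenCV 4.12 (cv2) and the standard library are available. Lean on these libraries where they do the work, as an engineer would, in place of code of your own. Each camera call takes 0.05 s, during which the arm holds its last target. There are 200 camera calls.

## Working session

There is one attempt and no reset: what is moved stays moved. The work goes in short steps, each a Python script; the robot and the scene stay as the last script left them, time stands still between calls to the robot, and variables do not carry over. Pictures are saved under pics/ and viewed, at most 10 in all, crops included, and the job is handed in when it is done.

```bash
ls; mkdir -p pics; cat > h.py <<'E'
import numpy as np, cv2
from rig import robot
def K(ci): 
    f=210/np.tan(np.radians(ci["vfov"])/2); return f,ci["cx"],ci["cy"]
def c2w(name):
    ci=robot.camera_info(name)
    if name=="wrist":
        T=np.eye(4);T[:3,:3]=robot.read_tcp_rot();T[:3,3]=robot.read_position();return T@np.array(ci["T_tool_cam"])
    return np.linalg.inv(np.array(ci["view"]))
def ray(name,T,u,v,z):
    f,cx,cy=K(robot.camera_info(name)); d=T[:3,:3]@np.array([(u-cx)/f,(v-cy)/f,1]);o=T[:3,3]
    return o+d*(z-o[2])/d[2]
def grab(name,fn):
    T=c2w(name); im,d=robot.grab_frame(name); cv2.imwrite("pics/"+fn+".png",im[:,:,::-1]); np.savez("pics/"+fn,im=im,d=d,T=T); return im,d,T
E
python3 - <<'E'
from h import *
for n in("top","scene","wrist"):
    im,d,T=grab(n,n+"0"); print(n,robot.camera_info(n))
print(robot.read_t(),robot.read_tcp_rot(),robot.read_force())
E
```

```text
pics
top {'vfov': 55.869407687745216, 'cx': 283.7606814971088, 'cy': 206.53524637709356, 'view': array([[-9.01878281e-04, -9.99974963e-01, -7.01861686e-03,
        -1.49893785e-01],
       [-9.86548540e-01,  2.03703198e-03, -1.63455892e-01,
         6.00492387e-01],
       [ 1.63466096e-01,  6.77678889e-03, -9.86525677e-01,
         1.01693480e+00],
       [ 0.00000000e+00,  0.00000000e+00,  0.00000000e+00,
         1.00000000e+00]])}
scene {'vfov': 47.83285670043481, 'cx': 282.315680066488, 'cy': 207.05437383492057, 'view': array([[-0.0771806 ,  0.99684929, -0.01829354,  0.1856893 ],
       [ 0.67594601,  0.03882954, -0.73592748, -0.31787029],
       [-0.73289846, -0.06916477, -0.67681318,  1.73671002],
       [ 0.        ,  0.        ,  0.        ,  1.        ]])}
wrist {'vfov': 61.652381397990716, 'cx': 282.6260132220008, 'cy': 209.1921106546371, 'T_tool_cam': array([[-2.48610019e-04, -9.55606860e-01, -2.94644647e-01,
         7.88223185e-02],
       [ 9.99999959e-01, -1.95673925e-04, -2.09142316e-04,
         1.04366715e-03],
       [ 1.42203557e-04, -2.94644687e-01,  9.55606869e-01,
        -1.57482296e-01],
       [ 0.00000000e+00,  0.00000000e+00,  0.00000000e+00,
         1.00000000e+00]])}
0.15 [[-9.47093326e-01 -3.20957802e-01 -5.66914744e-04]
 [-3.20958265e-01  9.47092596e-01  1.18578940e-03]
 [ 1.56332396e-04  1.30500920e-03 -9.99999136e-01]] [ 0.0186783  0.151989  -0.1604546]
```

View pics/top0.png

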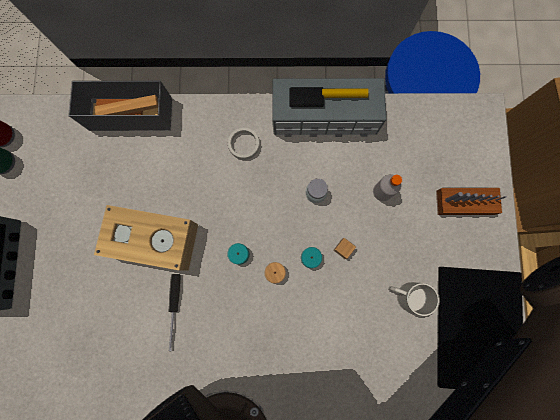

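View pics/scene0.png

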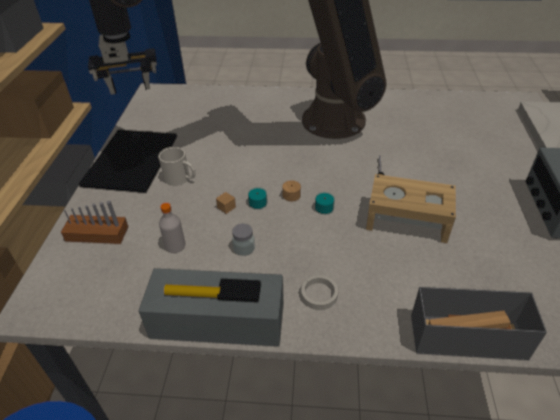

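The candidates in the top picture are a light-brown round part at (275,273), turquoise rounds at (238,254) and (312,258), and a small brown square at (345,248). The light-brown round one fits the description. I'll confirm it in a wrist close-up before grasping. The jig's round pocket is near (161,240).

```bash
python3 - <<'E'
from h import *
z=np.load("pics/top0.npz");T=z["T"];P=lambda u,v,h:ray("top",T,u,v,h)
foot=P(275,272,.04);pk=P(161.5,240,.1);sq=P(122,233,.1)
print(foot,pk,sq,P(238,254,.04),P(312,258,.04))
R=np.array([[0,1,0],[1,0,0],[0,0,-1.]])
for s in(1,-1):
    Rs=R@np.diag([s,s,1])
    for p,h in((foot,.20),(pk,.26)):
        print(s,robot.ik([p[0],p[1],h],Rs),robot.ik([p[0],p[1],h-.18+(p is pk)*.03],Rs))
E
```

```text
[ 0.42647592 -0.12741696  0.04      ] [0.50660245 0.15832789 0.1       ] [0.52452167 0.25974479 0.1       ] [ 0.47386118 -0.02873235  0.04      ] [ 0.46306482 -0.22558406  0.04      ]
1 [  8.8909991   -0.49026139 -29.14875564   0.         -61.34150575
 171.1090009 ] [  8.8909991   13.79164031 -42.35727691   0.         -33.85108278
 171.1090009 ]
1 [ 38.53950342   5.6823637  -14.4284493    0.         -69.88918701
 141.46049658] [ 38.53950342  13.29053017 -26.42770635   0.         -50.28176348
 141.46049658]
-1 [  8.8909991   -0.49026139 -29.14875564   0.         -61.34150575
  -8.8909991 ] [  8.8909991   13.79164031 -42.35727691   0.         -33.85108278
  -8.8909991 ]
-1 [ 38.53950342   5.6823637  -14.4284493    0.         -69.88918701
 -38.53950342] [ 38.53950342  13.29053017 -26.42770635   0.         -50.28176348
 -38.53950342]
```

```bash
python3 - <<'E'
from h import *
R=np.array([[0,-1,0],[-1,0,0],[0,0,-1.]])
robot.goto([.5066,.1583,.26],R); robot.servo_line([.5066,.1583,.20],speed=.1); robot.dwell(.3)
grab("wrist","wpk"); print(robot.read_position())
robot.servo_line([.5066,.1583,.26],speed=.2)
robot.goto([.4265,-.1274,.20],R); robot.servo_line([.4265,-.1274,.14],speed=.1); robot.dwell(.3)
grab("wrist","wft"); print(robot.read_position(),robot.read_t(),robot.read_force())
a=cv2.imread("pics/wpk.png");b=cv2.imread("pics/wft.png")
cv2.imwrite("pics/w2.png",cv2.resize(np.hstack([a,b]),(800,300)))
E
```

```text
[0.50669248 0.15840414 0.20036288]
[ 0.42667246 -0.12739528  0.14034535] 6.9417 [ 0.0217049  -0.03368663 -0.42545979]
```

View pics/w2.png

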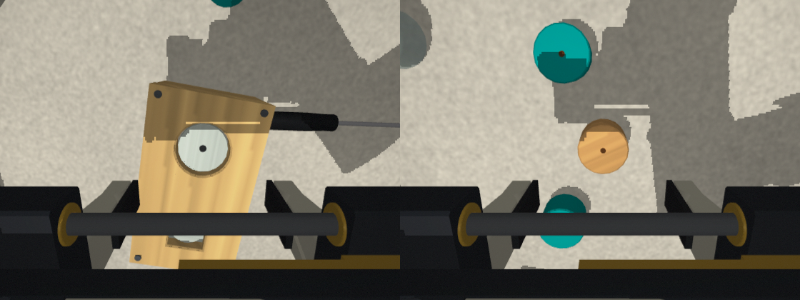

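View pics/wft.png

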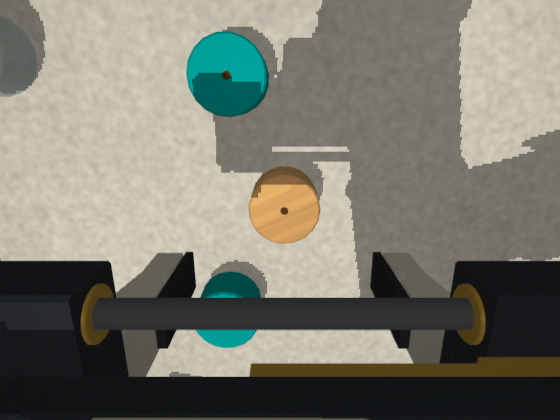

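The left half of w2 shows the pocket with its aluminium pad, with the dot at about (284,208) in full-picture pixels. In wft the light-brown round foot is at (284,205) with a centre dot at (284,211). It is bare wood and round, with the turquoise rounds at (228,74) and (228,310), so it is the part meant. Next I'll measure the centre dots and outlines.

```bash
python3 - <<'E'
from h import *
for n,c,zt in(("wpk",(284,208),.092),("wft",(284,211),.04)):
    z=np.load(f"pics/{n}.npz");im,T,d=z["im"],z["T"],z["d"]
    hsv=cv2.cvtColor(im,cv2.COLOR_RGB2HSV);g=im.max(2)
    x0,y0=c[0]-10,c[1]-10;w=(g[y0:y0+20,x0:x0+20]<90);v,u=np.nonzero(w);dot=(u.mean()+x0,v.mean()+y0)
    print(n,"dot",dot,w.sum(),ray("wrist",T,*dot,zt))
    # height from depth
    f,cx,cy=K(robot.camera_info("wrist"));V,U=np.mgrid[:420,:560];X=np.stack([(U-cx)/f*d,(V-cy)/f*d,d],-1)@T[:3,:3].T+T[:3,3]
    h=X[...,2]
    near=np.hypot(U-c[0],V-c[1])<70
    if n=="wft": m=near&(h>.032)&(h<.05)
    else:
        m=near&(h>.02)&(h<.096)
        pl=near&(h>.096);print("plate z",np.median(h[pl]),"pad z",np.median(h[np.hypot(U-c[0],V-c[1])<20]))
    k,l,s,ce=cv2.connectedComponentsWithStats(m.astype(np.uint8));i=1+np.argmax(s[1:,4]);print(s[i],ce[i])
    cn=max(cv2.findContours((l==i).astype(np.uint8),0,1)[0],key=len);(ec,ax,an)=cv2.fitEllipse(cn);print("ell",ec,ax,ray("wrist",T,*ec,zt if n=="wft" else .1))
    if n=="wft":print("z",np.median(h[m]))
    else:
        hm=m*1; v,u=np.nonzero(near&(hsv[...,1]<60)&(g>120)); print("pad",ray("wrist",T,(u.min()+u.max())/2,(v.min()+v.max())/2,.092),u.min(),u.max(),v.min(),v.max())
E
```

```text
wpk dot (np.float64(283.57142857142856), np.float64(207.4920634920635)) 63 [0.50689286 0.16043722 0.092     ]
plate z 0.0993337250468107 pad z 0.09142171810018196
[ 246  173   76   73 4290] [283.45104895 208.90559441]
ell (283.415283203125, 208.8846435546875) (71.88676452636719, 74.30535125732422) [0.50703499 0.1591205  0.1       ]
pad [0.50694971 0.15961901 0.092     ] 249 318 174 239
wft dot (np.float64(283.9047619047619), np.float64(210.57142857142858)) 21 [ 0.42666039 -0.12539738  0.04      ]
[ 248  174   72   70 3923] [283.80652562 208.44940097]
ell (283.8076171875, 208.44976806640625) (69.18665313720703, 70.7342300415039) [ 0.4267362  -0.12710168  0.04      ]
z 0.03932059900966217
```

```bash
python3 - <<'E'
from h import *
robot.servo_line([.4265,-.1259,.14],speed=.1)
robot.servo_line([.4265,-.1259,.0187],speed=.08); robot.dwell(.2)
print(robot.read_position(),robot.read_force())
robot.move_gripper(0.0); robot.dwell(.2)
print(robot.read_grip_width()*88,robot.read_finger_force(),robot.read_position(),robot.read_force())
robot.servo_line([.4265,-.1259,.20],speed=.12)
R=np.array([[0,-1,0],[-1,0,0],[0,0,-1.]])
robot.goto([.5067,.160,.20],R); robot.servo_line([.5067,.160,.135],speed=.08); robot.dwell(.4)
print(robot.read_grip_width()*88,robot.read_position(),robot.read_force(),robot.read_t())
grab("wrist","held"); grab("scene","sheld")
a=cv2.imread("pics/held.png");b=cv2.imread("pics/sheld.png")[130:270,340:500]
cv2.imwrite("pics/h2.png",cv2.resize(np.hstack([cv2.resize(a,(560,420)),cv2.resize(b,(480,420))]),(800,323)))
E
```

```text
[ 0.42667294 -0.12588699  0.01897951] [ 0.31624465 -0.32293456 -0.30520513]
55.57482753619551 29.999893726198934 [ 0.42645544 -0.12589807  0.01867828] [-0.23359471  0.21541361  0.36306831]
55.32076247363368 [0.50673673 0.16006555 0.13517407] [ 0.42828313 -0.31360967 -1.34367673] 14.0583
```

View pics/h2.png

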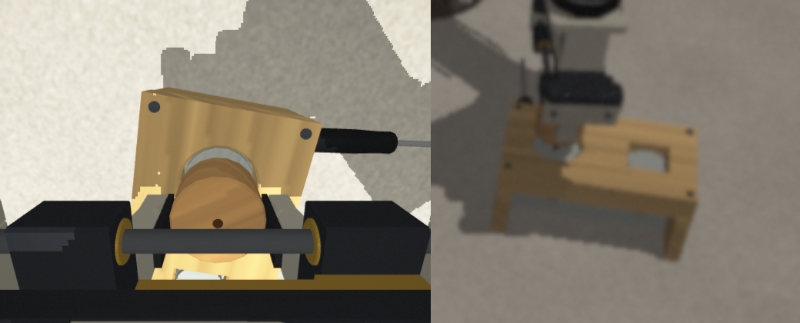

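The foot is held between the fingers with its dot at about (218,223) in the left half, and the pocket rim shows just behind it. I'll descend with a force watch.

```bash
cat >> h.py <<'E'
def F(n=8):
    r=[]
    for _ in range(n): r.append(robot.read_force()); robot.dwell(.02)
    return np.mean(r,0)
E
python3 - <<'E'
from h import *
f0=F(10);print("base",f0)
x,y=.5067,.160
for z in [.122,.120,.118,.116,.114,.112,.1105]:
    robot.servo_line([x,y,z],speed=.04); robot.dwell(.05); f=F(5)-f0; print(z,robot.read_position().round(4),f.round(2))
    if f[2]>3 or np.hypot(*f[:2])>4: break
print(robot.read_t()); np.save("f0.npy",f0)
E
```

```text
base [-0.05557947  0.18263859 -0.44574804]
0.122 [0.5068 0.1601 0.1221] [-0.18 -0.46 -0.22]
0.12 [0.5067 0.16   0.12  ] [-0.11 -0.26  0.37]
0.118 [0.5067 0.16   0.118 ] [0.27 0.03 0.  ]
0.116 [0.5067 0.16   0.116 ] [ 0.22 -0.18  0.18]
0.114 [0.5067 0.16   0.114 ] [ 0.31  0.16 -0.49]
0.112 [0.5067 0.16   0.112 ] [-0.02  0.01 -0.43]
0.1105 [0.5069 0.1601 0.1107] [-0.1  -0.17  1.96]
17.2333
```

```bash
python3 - <<'E'
from h import *
f0=np.load("f0.npy");x,y=.5067,.160;z=.1105
while z>.1022:
    z-=.001; robot.servo_line([x,y,z],speed=.02); robot.dwell(.1); f=F(8)-f0; print(round(z,4),robot.read_position().round(4),f.round(2))
    if f[2]>9.3 or np.hypot(*f[:2])>6: break
robot.dwell(.5); f=F(20)-f0
print(f,robot.read_position(),robot.read_grip_width()*88,robot.read_finger_force(),robot.read_t())
grab("scene","fin");grab("wrist","finw")
b=cv2.imread("pics/fin.png")[150:250,350:470];a=cv2.imread("pics/finw.png")
cv2.imwrite("pics/f2.png",np.hstack([cv2.resize(a,(400,300)),cv2.resize(b,(360,300))]))
E
```

```text
0.1095 [0.5069 0.1601 0.1097] [ 0.22 -0.18  3.86]
0.1085 [0.5069 0.1601 0.1086] [1.29 0.38 4.93]
0.1075 [0.5069 0.1601 0.1077] [0.91 0.34 5.56]
0.1065 [0.5069 0.1601 0.1068] [0.91 0.5  6.09]
0.1055 [0.5069 0.1601 0.1059] [0.52 0.5  6.9 ]
0.1045 [0.5069 0.1601 0.1049] [0.02 0.43 7.92]
0.1035 [0.507  0.1601 0.104 ] [-0.5   0.22  8.58]
0.1025 [0.5069 0.1601 0.103 ] [-0.35  0.1   9.49]
[-0.27545464  0.23769231  9.25000386] [0.50694023 0.16011477 0.10305666] 55.44538320687731 30.00148181745317 21.9333
```

View pics/f2.png

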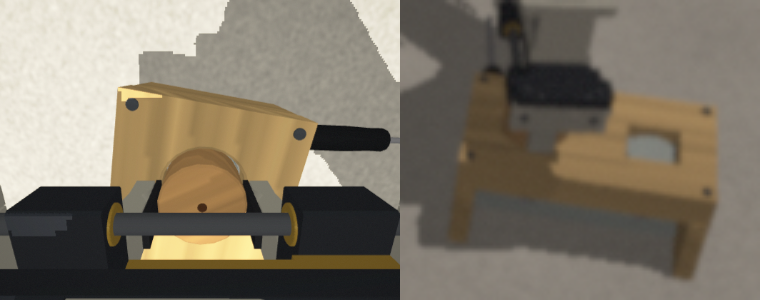

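The foot stands upright in the pocket. The force rises about 0.85 N per mm, which matches the spring and shows no slip. I'll go 0.6 mm further and hand in.

```bash
python3 - <<'E'
from h import *
f0=np.load("f0.npy");robot.servo_line([.5067,.160,.1019],speed=.02); robot.dwell(.5)
print(F(20)-f0,robot.read_position(),robot.read_t()); print(robot.job_done())
E
```

```text
[-0.66033255  0.11921765  9.75025367] [0.50692914 0.16013535 0.10250964] 23.1167
the job is handed in; nothing more can be done
None
```

The round foot is upright in the round pocket, and the arm was still gripping it and pressing it onto the pad at about 9.8 N (pad about 7 mm down) when I handed the job in at 23 s; I don't have the verdict.

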